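# Close the rack carrier by one hole

### The job

The sample rack stands loose in its carrier: press the red sprung button on the carrier's telescoping rail and collapse the rail to its very next hole, so that the button springs fully up there and the blue gate is locked nearer to the rack. Work gently: do not force the button or the rail, do not shove the rack, and leave everything else as it stands.

Things in the scene. Friction and masses are not known exactly. Their poses are not given: they have to be found in the camera images.
- carrier: White rack carrier fixed to the table, tray 210 x 310 x 8 mm (x, y, z), a low fence at its +y end. Origin on the table under the tray, z up. Along local y, at local x = -70 mm, lies its telescoping rail: a square aluminium outer tube, 34 mm wide, top 62 mm above the table, from y = -30 to +130 mm, and a steel inner tube out of its -y end that carries the blue gate. It collapses in local +y.
- latch_cap (a point): Centre of the top of the red ribbed button, 30 mm along the rail, 22 mm across, 77 mm above the table when up. Sits on the inner tube and moves with it. Sprung: 3 N starts it, 8 N takes it 8 mm down to a hard stop. From 6.5 mm down its shoulder is clear of the hole. A fingertip can drag the rail by it, by friction: 8 N slips, a steady 14 to 20 N on the stop grips; 40 N is too much.
- grip_post (a point): Centre of the upright blue post, 18 x 18 mm, 63 to 113 mm above the table, to push or pinch. It stands on the blue end block (34 mm across, 24 mm along the rail) of the inner tube, 118 mm from the button in carrier -y. The rail slides with 6 to 9 N of friction. The gate, 8 mm thick, up to 55 mm above the table, reaches from the block in carrier +x across the bay.
- rail (a joint): How far the rail is collapsed, in m: 0 in the middle of the starting hole. The next hole lies 30 to 44 mm (0.030 to 0.044) further on: it is in a steel strip screwed to the top of the outer tube, set differently each time, so it must be seen or felt. One more is 28 mm beyond it. The holes are 15 mm long; the button's 12 mm shoulder has 1.5 mm play in them either way.
- latch (a joint): How far the red button is down, in m: 0 fully up (locked in a hole), 0.008 fully down. Dragged more than about 4 mm out of its hole, it is kept down (about 0.0065) by the tube's wall when let go; the rail can then be pushed on by its post until the button springs up in the next hole and stops it hard.
- rack_mid (a point): Centre of the loose black tube rack, 98 x 190 x 50 mm, with some purple-capped tubes (to 70 mm above the rack's foot), standing on the carrier's tray between the gate and the fence. It is not to be moved.
- swab_jar: Loose clear jar with a white lid, 60 mm wide, 85 mm tall, beyond the fence end of the carrier; origin under its centre. Leave it alone.
- marker: Loose marker pen, 110 mm long, 13 mm thick, lying near the far side of the carrier; origin under its centre. Leave it alone.
- sanitiser: Loose white bottle with a blue cap, 64 mm wide, 170 mm tall, standing to the right; origin under its centre. Leave it alone.
- spare_rack: Loose second black rack, 98 x 190 x 50 mm, standing to the left; origin under its centre. Leave it alone.
Things that resemble listed ones, but are neither listed nor needed, are in the scene too. What is shaped like the part that bears rack_mid but pink is not meant.

How it is judged:
By the outcome, as a careful person would: the job done as asked, in the order asked, and still so for the second after the job is handed in, with the robot touching nothing.
It also fails if it takes over 45 s, if anything falls off the work surface, if the arm or the gripper's body presses on something with over 40 N, if the wrist force passes 120 N, or if a joint passes its speed limit or range.

### The arm

A 6-joint arm with a two-finger parallel gripper is mounted at the origin on the work surface. World frame = base frame: x ahead of the robot, y to its left, z up, the work surface at z = 0. Lengths are in m, angles in rad, forces in N, time in s.
With the tool pointing down it reaches from about 0.425 to 0.95 m from the base axis. Payload 3.5 kg.
Tool frame: the origin (TCP) lies on the centre line of the jaws, within the pads' length; the fingertips stand 17 mm ahead of it and the grasp point (between the pads) lies 2 mm behind it; z points along the fingers, y is the line along which they close (so a half turn about z gives the same grasp; the last joint's range is limited). The gripper opens to 85 mm and grips with 20 to 120 N. Pads are 22 mm wide; open, the fingers measure 114 mm over their backs; the gripper's body (76 mm by 85 mm) begins 54 mm behind the grasp point. The pads swing forward as they close: fully open they stand 13 mm farther back than shut.
Start: joints at [-1.268, 0.286, 1.577, -0, 1.279, -0.15], TCP at [0.295, -0.607, 0.248] pointing down, gripper open.
Joint ranges: [-2.77, 2.77], [-0.9, 2.22], [0.21, 2.48], [-1.53, 4.67], [0.24, 2.81], [-2.84, 2.84]. Speed limits (rad/s): [2.79, 2.79, 3.14, 3.14, 3.14, 3.14].

### API

Orientations are given as a unit quaternion [x, y, z, w].
In Python, from plant import ctrl gives the robot as it stands. The module is installed in compiled form; this text tells all that it offers.
- The arm moves only by the tool drive_tool, never from a script. Its argument "moves" is a list of rows, each a list of 3 entries, a list of its own where there are three numbers: the turn, a rotation vector about the tool's x, y, z in rad, then the shift along the tool's x, y, z in m, then the finger opening in m, from 0 to 0.0854. A call has 1 to 5 rows; each row shifts and turns the commanded pose from where the row before left it, along the tool's axes as they then stand; what a row does not reach is not made up. A row lasts 1/8 s, in which the tool goes at most 62.5 mm and 10.7 degrees, less where a joint would pass 70% of its speed; a pose out of reach is approached as far as the arm can. A call with a gripper value outside its range is refused whole. The fingers move at their own pace and stop on an object; "grip_force" is the grip in N (left out, the last holds). Time passes only in rows, so rows that do not move let the fingers close. It gives the time, the measured TCP pose, the force, the opening and the grip force at its end, in the units of the state.
- ctrl.get_state(): the state, without advancing time (a new reading comes with each control period).
- ctrl.read_camera(name): name is "scene" or "top"; returns a dict with "image" (384x512x3 uint8, red, green, blue), "fx", "fy", "cx", "cy" (pixels), "dist" ([k1, k2, p1, p2, k3] as OpenCV has them; the pictures are not rectified), "R" (3x3) and "t" (3): a world point X has camera coordinates R X + t. Camera axes: x right, y down, z forward; pixel columns grow to the right and rows downward; lengths in m; the calibration is good to about 2 mm. A picture is of the moment at which its call begins. There is no depth.
- ctrl.sign_off(): hands the job in; it is judged then, once.
The state is a dict: "time": time; "qpos": joint angles; "dq": joint speeds; "joint_efforts": joint torques, N m; "eef_pos": TCP position; "tcp_rot": TCP orientation; "contact_force": force on the tool from outside, world axes, zero at the start; "wrist_torque": the same for the moment, N m; "opening": opening from 0.0 (shut) to 1.0 (fully open); "finger_force": force on a finger pad.
Only numpy, scipy, OpenCV 4.12 (cv2) and the standard library are available. Lean on these libraries where they do the work, as an engineer would, in place of code of your own. Each camera call takes 0.05 s, during which the arm holds its last target. There are 200 camera calls.

## Working session

There is one attempt and no reset: what is moved stays moved. The work goes in short steps, Python scripts to look and compute and a tool call to move; the robot and the scene stay as the last step left them, time stands still between calls to the robot, and variables do not carry over. Pictures are saved under pics/ and viewed, at most 10 in all, crops included, and the job is handed in when it is done.

Besides the shell and the picture viewer there is one more tool, called by a JSON object that holds its "api" and its "payload", one argument or row to a line. drive_tool: Moves the arm, as the interface text tells. Its arguments: {"type":"object","properties":{"moves":{"type":"array","items":{"type":"array"}},"grip_force":{"type":"number"}},"required":["moves"]}

```bash
mkdir -p pics; cat > h.py <<'E'
import numpy as np, cv2
from plant import ctrl
from scipy.spatial.transform import Rotation as Rn
def cam(n):
    c=ctrl.read_camera(n); c['K']=np.array([[c['fx'],0,c['cx']],[0,c['fy'],c['cy']],[0,0,1.]]); 
    c['R']=np.array(c['R']);c['t']=np.array(c['t']);c['dist']=np.array(c['dist'],float);return c
def ray(c,p,z):
    u=cv2.undistortPoints(np.array([[p]],float),c['K'],c['dist'])[0,0]
    d=c['R'].T@np.array([u[0],u[1],1]);o=-c['R'].T@c['t'];return o+d*(z-o[2])/d[2]
def proj(c,X):
    return cv2.projectPoints(np.array(X,float).reshape(-1,3),cv2.Rodrigues(c['R'])[0],c['t'],c['K'],c['dist'])[0][:,0]
def save(c,f,box=None,s=1):
    im=c['image'][...,::-1]
    if box: x0,y0,x1,y1=box; im=im[y0:y1,x0:x1]
    cv2.imwrite('pics/'+f,cv2.resize(im,None,fx=s,fy=s,interpolation=cv2.INTER_CUBIC))
E
python3 - <<'E'
from h import *
ims=[]
for n in('top','scene'):
    c=cam(n);save(c,n+'0.png',None,1.5);print(n,c['fx'],-c['R'].T@c['t'],c['R'][2])
s=ctrl.get_state();print(s)
E
```

```text
top 424.4895775239179 [ 0.2891945  -0.02287901  1.6889524 ] [ 0.13983949 -0.00326924 -0.99016879]
scene 379.757059626283 [1.33117531 0.02661141 0.94585749] [-0.67937152 -0.04724977 -0.73227166]
{'time': 0.1, 'qpos': array([-1.26797571e+00,  2.87097176e-01,  1.57806691e+00, -1.12012425e-05,
        1.27863339e+00, -1.50048503e-01]), 'dq': array([ 0.00095641, -0.00080287, -0.00213981,  0.00011816,  0.00015523,
        0.00010152]), 'joint_efforts': array([ 1.24854429e-03, -4.07293868e+01, -2.93698436e+01, -1.05855675e-04,
        3.45086271e-03, -7.13212870e-06]), 'eef_pos': array([ 0.29516424, -0.60639912,  0.24705242]), 'tcp_rot': array([ 9.74472089e-01,  2.24505976e-01, -8.94726773e-05, -1.09878518e-03]), 'contact_force': array([-0.45916499, -0.6125027 ,  0.13015371]), 'wrist_torque': array([-0.04798319, -0.01993942,  0.00684784]), 'finger_force': 0.0, 'opening': 1.0055468568267019}
```

View pics/top0.png

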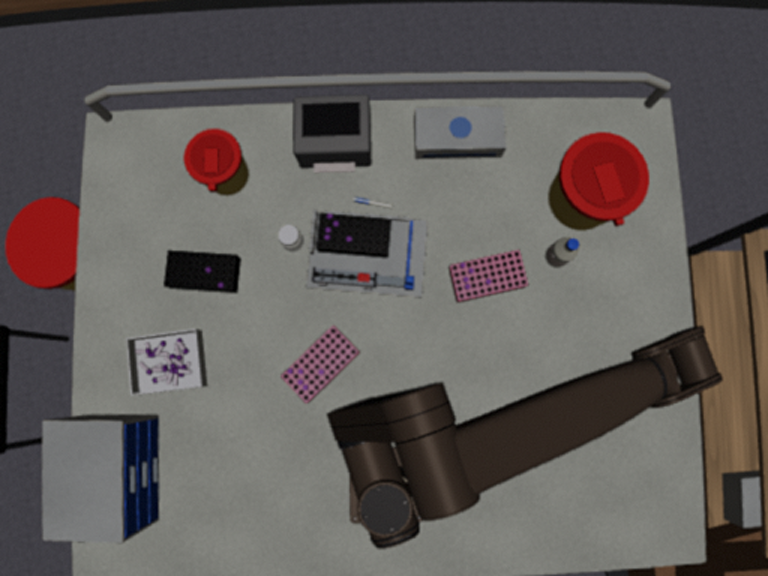

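View pics/scene0.png

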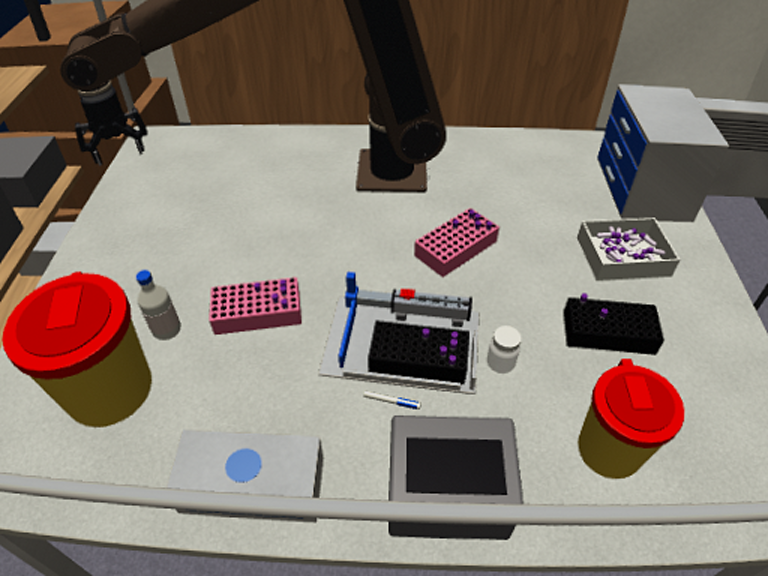

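Top view: the carrier is at about (365,255) in the enlarged picture, with the red button at (365,278), the blue post at (408,283) and the black rack at (355,235). The black rack on the white tray is the one meant. The pink racks at (488,275) and (320,362) are decoys, and the spare black rack is at (202,271). Next I'll take enlarged crops of the carrier.

```bash
python3 - <<'E'
from h import *
c=cam('top');save(c,'top1.png',(195,132,295,207),8)
c=cam('scene');save(c,'scene1.png',(205,170,335,267),6)
E
```

```text
(no output)
```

View pics/top1.png

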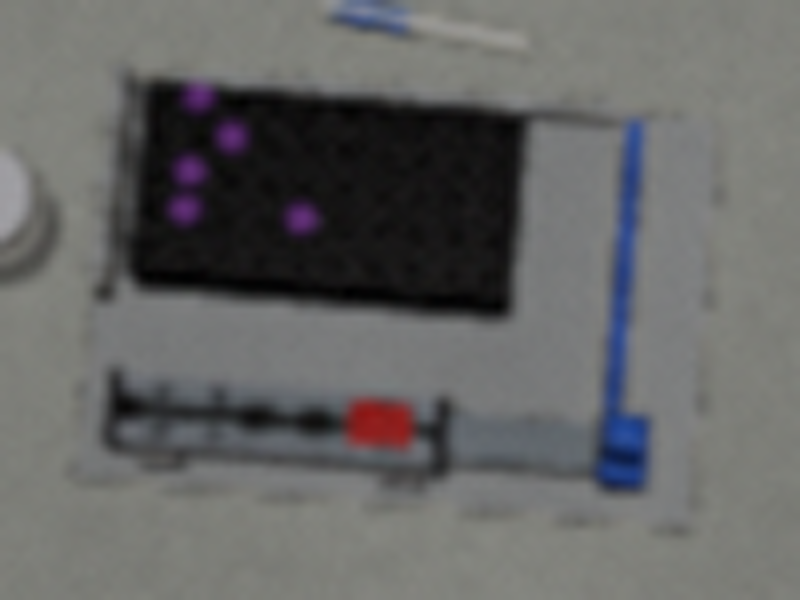

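View pics/scene1.png

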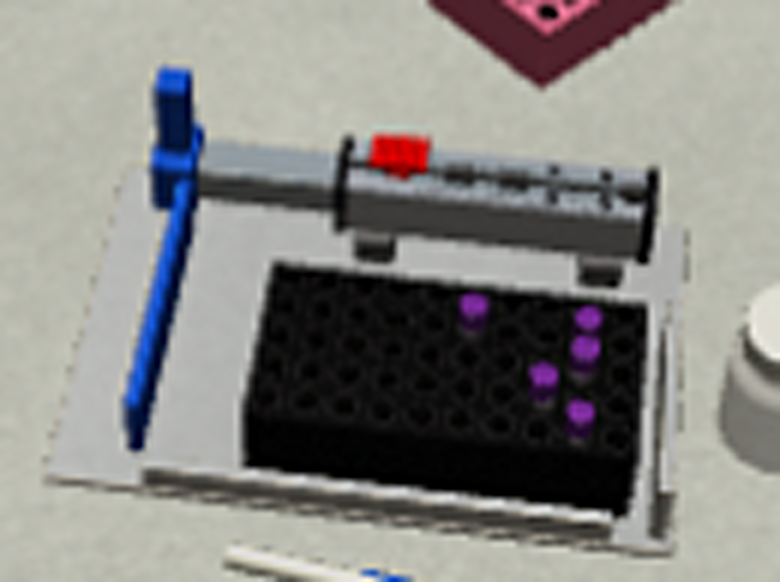

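Top crop: the button's top is at (380,424), the strip holes are at (315,421) and (258,415), and the blue block and post are at about (625,440). Scene crop: the button's top is at (400,140), the holes are at (460,174) and (515,181), and the post's top is at (174,73).

```bash
python3 - <<'E'
from h import *
T=cam('top');S=cam('scene')
pt=lambda u,v:((u+.5)/8-.5+195,(v+.5)/8-.5+132)
ps=lambda u,v:((u+.5)/6-.5+205,(v+.5)/6-.5+170)
r=lambda n,x:print(n,np.round(x,4))
def pca(im,lo,hi): pass
r('btn top',ray(T,pt(380,424),.077)); r('btn sc',ray(S,ps(401,142),.077))
for n,a,b in(('h1',(315,421),(515-55,174)),('h2',(258,415),(515,181))):
    r(n,ray(T,pt(*a),.0635)); r(n+'s',ray(S,ps(*b),.0635))
r('post',ray(S,ps(174,74),.113)); r('post T',ray(T,pt(626,434),.113)); r('block T',ray(T,pt(623,472),.063))
r('tube ends',[ray(T,pt(115,410),.062),ray(T,pt(441,435),.062)])
r('tray',[ray(T,pt(*p),.008) for p in((672,528),(712,122),(82,475))])
r('gate',[ray(T,pt(634,122),.055),ray(T,pt(614,415),.055)])
# red centroid
for c,n in((T,'T'),(S,'S')):
    im=c['image'].astype(int);m=(im[...,0]>130)&(im[...,1]<70)&(im[...,2]<70)
    y,x=np.nonzero(m);k=(x>205)&(x<300)&(y>160)&(y<230);print(n,x[k].mean(),y[k].mean(),k.sum());r('c',ray(c,(x[k].mean(),y[k].mean()),.075))
E
```

```text
btn top [0.5289 0.0438 0.077 ]
btn sc [0.5284 0.0446 0.077 ]
h1 [0.5331 0.0758 0.0635]
h1s [0.5375 0.0757 0.0635]
h2 [0.5367 0.1034 0.0635]
h2s [0.5415 0.1041 0.0635]
post [ 0.5182 -0.0726  0.113 ]
post T [ 0.516 -0.073  0.113]
block T [ 0.5047 -0.0726  0.063 ]
tube ends [[0.5411 0.173  0.062 ]
 [0.525  0.015  0.062 ]]
tray [[ 0.4832 -0.0979  0.008 ]
 [ 0.69   -0.1245  0.008 ]
 [ 0.517   0.1963  0.008 ]]
gate [[ 0.6797 -0.0832  0.055 ]
 [ 0.5338 -0.0692  0.055 ]]
T 242.36 184.56 25
c [0.5292 0.0427 0.075 ]
S 270.9375 195.16666666666666 48
c [0.5347 0.0432 0.075 ]
```

{"api": "drive_tool", "payload": {
  "moves": [
    [[0,0,0.1843],[0,0,0],0],
    [[0,0,0.1843],[0,0,0],0],
    [[0,0,0.1843],[0,0,0],0],
    [[0,0,0],[0.014,-0.056,0],0],
    [[0,0,0],[0.014,-0.056,0],0]
  ],
  "grip_force": 40
}}

```text
time: 0.92
eef_pos: [0.3344, -0.4974, 0.2479]
tcp_rot: [0.999, -0.051, 0.0, -0.0]
contact_force: [1.5, 0.8, 0.1]
opening: 0.004
finger_force: 0.0
```

{"api": "drive_tool", "payload": {
  "moves": [
    [[0,0,0],[0.014,-0.056,0],0],
    [[0,0,0],[0.014,-0.056,0],0],
    [[0,0,0],[0.014,-0.056,0],0],
    [[0,0,0],[0.014,-0.056,0],0],
    [[0,0,0],[0.014,-0.056,0],0]
  ]
}}

```text
time: 1.55
eef_pos: [0.4323, -0.2249, 0.2486]
tcp_rot: [0.999, -0.05, 0.0, 0.0]
contact_force: [1.2, -0.1, 1.2]
opening: 0.001
finger_force: 0.0
```

{"api": "drive_tool", "payload": {
  "moves": [
    [[0,0,0],[0.014,-0.056,0],0],
    [[0,0,0],[0.014,-0.056,0],0],
    [[0,0,0],[0.014,-0.056,0],0],
    [[0,0,0],[0.014,-0.056,0],0],
    [[0,0,0],[0,0,0],0]
  ]
}}

```text
time: 2.17
eef_pos: [0.5106, -0.0061, 0.2484]
tcp_rot: [0.999, -0.047, 0.0, -0.0]
contact_force: [0.3, -1.0, 0.1]
opening: 0.002
finger_force: 0.0
```

```bash
cat >> h.py <<'E'
def to(p,yaw=-0.1025):
    s=ctrl.get_state();R=Rn.from_quat(s['tcp_rot']);Rt=Rn.from_euler('z',yaw)*Rn.from_euler('x',np.pi)
    print('t',s['time'],'pos',s['eef_pos'],'F',s['contact_force'],'op',s['opening'])
    print('turn',(R.inv()*Rt).as_rotvec().round(4),'shift(after turn)',Rt.inv().apply(np.array(p)-s['eef_pos']).round(4))
E
python3 -c "
from h import *
to([.5285,.0442,.115]);print(ctrl.get_state()['qpos'])"
```

```text
t 2.175 pos [ 0.51059014 -0.00609288  0.24843339] F [ 0.25722495 -1.01877452  0.08562288] op 0.0022354643464207067
turn [-0.0005 -0.0002  0.0084] shift(after turn) [ 0.0127 -0.0519  0.1334]
[-2.11076760e-01 -8.11706868e-02  1.97469570e+00  5.33618266e-04
  1.24788139e+00  1.45366912e+00]
```

{"api": "drive_tool", "payload": {
  "moves": [
    [[0,0,0.008],[0,0,0],0],
    [[0,0,0],[0,0,0.04],0],
    [[0,0,0],[0,0,0.04],0],
    [[0,0,0],[0,0,0],0]
  ]
}}

```text
time: 2.68
eef_pos: [0.5073, -0.0105, 0.1649]
tcp_rot: [0.998, -0.055, -0.004, -0.001]
contact_force: [-1.0, 0.2, 0.2]
opening: -0.004
finger_force: 0.0
```

```bash
python3 -c "
from h import *
to([.5285,.0442,.115])"
```

```text
t 2.675 pos [ 0.50732447 -0.01047327  0.16489373] F [-0.96673424  0.18725292  0.18404137] op -0.003999880258087836
turn [-0.0007  0.0081 -0.0085] shift(after turn) [ 0.0155 -0.0566  0.0499]
```

{"api": "drive_tool", "payload": {
  "moves": [
    [[0,0,-0.008],[0,0,0],0],
    [[0,0,0],[0.0155,-0.0566,0],0],
    [[0,0,0],[0,0,0.03],0],
    [[0,0,0],[0,0,0],0],
    [[0,0,0],[0,0,0],0]
  ]
}}

```text
time: 3.3
eef_pos: [0.5322, 0.0447, 0.1403]
tcp_rot: [0.999, -0.05, 0.001, 0.0]
contact_force: [0.4, -0.3, -1.0]
opening: -0.001
finger_force: 0.0
```

```bash
python3 -c "
from h import *
to([.5285,.0442,.098])
c=cam('scene');save(c,'scene2.png',(205,120,335,217),6)"
```

```text
t 3.3 pos [0.53223244 0.04470374 0.14030247] F [ 0.39445981 -0.27418083 -0.97560625] op -0.0012895097730814228
turn [ 0.0001 -0.0029  0.0016] shift(after turn) [-0.0037  0.0009  0.0423]
```

View pics/scene2.png

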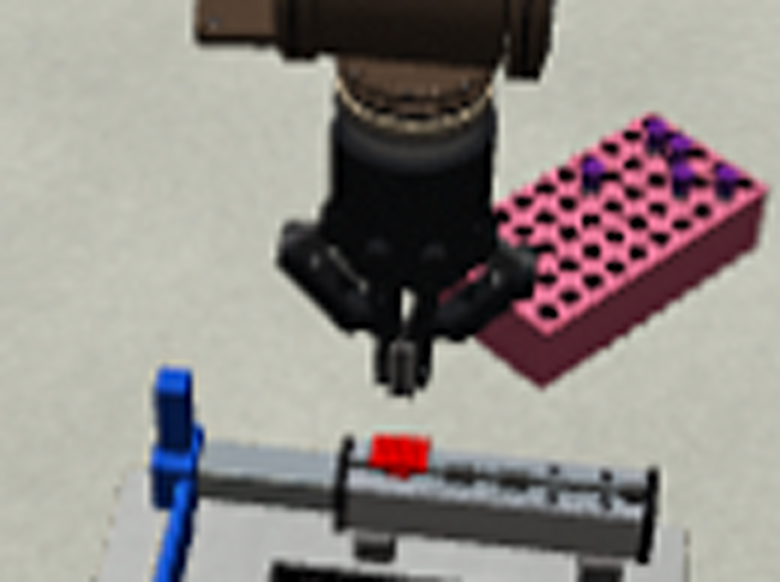

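The shut fingertips sit at (400,390), right over the red button at (400,455). Descending.

{"api": "drive_tool", "payload": {
  "moves": [
    [[0,-0.003,0],[0,0,0],0],
    [[0,0,0],[-0.0035,0.001,0.02],0],
    [[0,0,0],[0,0,0.018],0],
    [[0,0,0],[0,0,0],0],
    [[0,0,0],[0,0,0],0]
  ]
}}

```text
time: 3.98
eef_pos: [0.5279, 0.0446, 0.1007]
tcp_rot: [0.999, -0.05, -0.001, -0.0]
contact_force: [-0.6, -0.7, -0.6]
opening: 0.002
finger_force: 0.0
```

```bash
python3 -c "
from h import *
to([.5285,.0442,.086])"
```

```text
t 3.975 pos [0.52789047 0.04462513 0.10069143] F [-0.57631181 -0.74388352 -0.61158391] op 0.002229949038003578
turn [-0.      0.0025  0.0023] shift(after turn) [0.0006 0.0004 0.0147]
```

{"api": "drive_tool", "payload": {
  "moves": [
    [[0,0,0],[0,0,0.004],0],
    [[0,0,0],[0,0,0.003],0],
    [[0,0,0],[0,0,0.003],0],
    [[0,0,0],[0,0,0],0],
    [[0,0,0],[0,0,0],0]
  ]
}}

```text
time: 4.6
eef_pos: [0.5279, 0.0447, 0.091]
tcp_rot: [0.999, -0.05, -0.001, -0.0]
contact_force: [-1.2, 1.1, 6.1]
opening: 0.004
finger_force: 2.4
```

{"api": "drive_tool", "payload": {
  "moves": [
    [[0,0,0],[0,0,0.002],0],
    [[0,0,0],[0,0,0],0],
    [[0,0,0],[0,0,0],0]
  ]
}}

```text
time: 4.97
eef_pos: [0.5279, 0.0447, 0.0891]
tcp_rot: [0.999, -0.05, -0.001, -0.0]
contact_force: [-1.6, 0.7, 6.0]
opening: 0.006
finger_force: 3.0
```

{"api": "drive_tool", "payload": {
  "moves": [
    [[0,0,0],[0,0,0.001],0],
    [[0,0,0],[0,0,0],0],
    [[0,0,0],[0,0,0],0]
  ]
}}

```text
time: 5.35
eef_pos: [0.5279, 0.0447, 0.0882]
tcp_rot: [0.999, -0.05, -0.001, -0.0]
contact_force: [-1.5, 0.7, 6.5]
opening: 0.001
finger_force: 3.2
```

{"api": "drive_tool", "payload": {
  "moves": [
    [[0,0,0],[0,0,0.001],0],
    [[0,0,0],[0,0,0],0],
    [[0,0,0],[0,0,0],0]
  ]
}}

```text
time: 5.72
eef_pos: [0.528, 0.0447, 0.0873]
tcp_rot: [0.999, -0.05, -0.001, -0.0]
contact_force: [-1.3, -0.2, 7.2]
opening: -0.001
finger_force: 3.5
```

{"api": "drive_tool", "payload": {
  "moves": [
    [[0,0,0],[0,0,0.001],0],
    [[0,0,0],[0,0,0],0],
    [[0,0,0],[0,0,0],0]
  ]
}}

```text
time: 6.1
eef_pos: [0.528, 0.0447, 0.0864]
tcp_rot: [0.999, -0.05, -0.001, -0.0]
contact_force: [-1.6, -0.1, 7.4]
opening: -0.001
finger_force: 3.8
```

{"api": "drive_tool", "payload": {
  "moves": [
    [[0,0,0],[0,0,0.0005],0],
    [[0,0,0],[0,0,0],0],
    [[0,0,0],[0,0,0],0]
  ]
}}

```text
time: 6.48
eef_pos: [0.528, 0.0447, 0.086]
tcp_rot: [0.999, -0.05, -0.001, -0.0]
contact_force: [-2.8, 0.1, 8.1]
opening: -0.003
finger_force: 4.1
```

{"api": "drive_tool", "payload": {
  "moves": [
    [[0,0,0],[0,0,0.0005],0],
    [[0,0,0],[0,0,0],0],
    [[0,0,0],[0,0,0],0]
  ]
}}

```text
time: 6.85
eef_pos: [0.5281, 0.0447, 0.086]
tcp_rot: [0.999, -0.05, -0.001, -0.0]
contact_force: [-4.3, 0.2, 10.0]
opening: 0.001
finger_force: 5.2
```

{"api": "drive_tool", "payload": {
  "moves": [
    [[0,0,0],[0,0,0.001],0],
    [[0,0,0],[0,0,0],0],
    [[0,0,0],[0,0,0],0]
  ]
}}

```text
time: 7.22
eef_pos: [0.5283, 0.0447, 0.0859]
tcp_rot: [0.999, -0.05, -0.001, 0.0]
contact_force: [-6.2, 0.0, 14.7]
opening: 0.004
finger_force: 7.5
```

{"api": "drive_tool", "payload": {
  "moves": [
    [[0,0,0],[-0.0005,0,0.0005],0],
    [[0,0,0],[0,0,0],0],
    [[0,0,0],[0,0,0],0]
  ]
}}

```text
time: 7.6
eef_pos: [0.5282, 0.0447, 0.0859]
tcp_rot: [0.999, -0.05, -0.001, 0.0]
contact_force: [-3.9, -0.6, 16.4]
opening: -0.0
finger_force: 8.2
```

Button is on its stop at 16 N. Dragging.

{"api": "drive_tool", "payload": {
  "moves": [
    [[0,0,0],[-0.0005,-0.001,0],0],
    [[0,0,0],[0,-0.001,0],0],
    [[0,0,0],[0,-0.001,0],0],
    [[0,0,0],[0,-0.001,0],0],
    [[0,0,0],[0,0,0],0]
  ]
}}

```text
time: 8.22
eef_pos: [0.5284, 0.0472, 0.0859]
tcp_rot: [0.999, -0.049, -0.0, 0.002]
contact_force: [-4.5, -5.2, 16.1]
opening: -0.001
finger_force: 7.8
```

{"api": "drive_tool", "payload": {
  "moves": [
    [[0,0,0],[0,-0.002,0],0],
    [[0,0,0],[0,-0.002,0],0],
    [[0,0,0],[0,-0.002,0],0],
    [[0,0,0],[0,-0.002,0],0],
    [[0,0,0],[0,0,0],0]
  ]
}}

```text
time: 8.85
eef_pos: [0.5292, 0.0553, 0.0859]
tcp_rot: [0.999, -0.049, -0.0, 0.002]
contact_force: [-4.3, -4.8, 14.9]
opening: 0.001
finger_force: 7.7
```

```bash
cat >> h.py <<'E'
def blue(c):
    im=c['image'].astype(int);m=((im[...,2]>110)&(im[...,0]<60)&(im[...,1]<110)).astype(np.uint8)
    y,x=np.nonzero(m);k=(x>200)&(x<300)&(y>150)&(y<260);return x[k].mean(),y[k].mean(),k.sum()
E
python3 -c "
from h import *
to([.5285,.0442,.086])
c=cam('scene');save(c,'scene3.png',(205,150,335,247),6)"
```

```text
t 8.85 pos [0.52923904 0.05534076 0.0858931 ] F [-4.30329988 -4.83117709 14.8705903 ] op 0.0011064434933109586
turn [0.0032 0.0002 0.0038] shift(after turn) [ 0.0004  0.0112 -0.0001]
```

View pics/scene3.png

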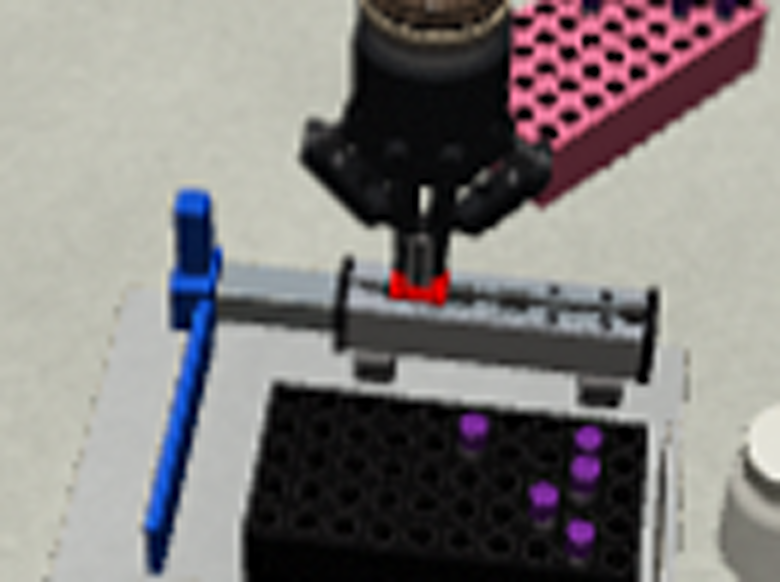

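The rail followed: the post moved from x=174 to 193 px, about 11 mm, and the button is still under the fingertip at (418,290). Now I'll lift and go behind the post.

{"api": "drive_tool", "payload": {
  "moves": [
    [[0,0,0],[0,0,-0.004],0],
    [[0,0,0],[0,0,-0.02],0],
    [[0,0,0],[0,0,-0.055],0],
    [[0,0,0],[0,0.02,0],0],
    [[0,0,0],[0,0.05,0],0]
  ]
}}

```text
time: 9.52
eef_pos: [0.5209, -0.0124, 0.162]
tcp_rot: [0.999, -0.048, -0.001, -0.0]
contact_force: [0.9, -0.3, -0.9]
opening: -0.002
finger_force: 0.0
```

{"api": "drive_tool", "payload": {
  "moves": [
    [[0,0,0],[0,0.05,0],0],
    [[0,0,0],[0,0.044,0],0],
    [[0,0,0],[0,0,0],0],
    [[0,0,0],[0,0,0],0]
  ]
}}

```text
time: 10.02
eef_pos: [0.511, -0.1059, 0.1611]
tcp_rot: [0.999, -0.05, -0.002, -0.001]
contact_force: [-0.1, 0.6, -0.0]
opening: 0.002
finger_force: 0.0
```

```bash
python3 - <<'E'
from h import *
to([.5136,-.107,.109])
c=cam('scene');save(c,'scene4.png',(205,150,335,247),6)
E
```

```text
t 10.025 pos [ 0.51103321 -0.10594252  0.16106047] F [-0.05806505  0.58507756 -0.04251437] op 0.002498939431679745
turn [-0.0009  0.0042  0.0019] shift(after turn) [0.0027 0.0008 0.0521]
```

View pics/scene4.png

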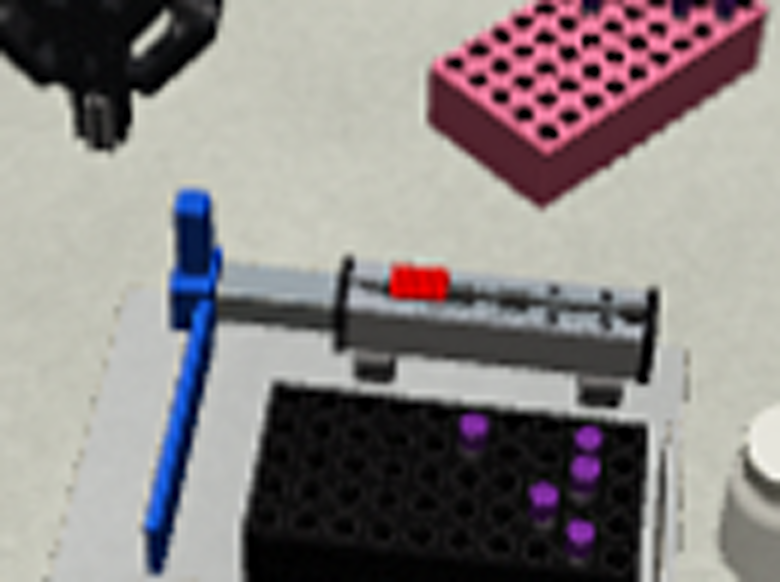

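The button stays down out of its hole, at (420,283). The fingers at (103,140) are behind the post at (193,200). I'll lower and push.

{"api": "drive_tool", "payload": {
  "moves": [
    [[0,0,0],[0.003,0,0.03],0],
    [[0,0,0],[0,0,0.022],0],
    [[0,0,0],[0,-0.008,0],0],
    [[0,0,0],[0,-0.004,0],0],
    [[0,0,0],[0,0,0],0]
  ]
}}

```text
time: 10.7
eef_pos: [0.5164, -0.0942, 0.1111]
tcp_rot: [0.999, -0.049, -0.0, 0.0]
contact_force: [0.5, -0.6, -0.1]
opening: -0.004
finger_force: 0.0
```

{"api": "drive_tool", "payload": {
  "moves": [
    [[0,0,0],[0,-0.003,0],0],
    [[0,0,0],[0,-0.003,0],0],
    [[0,0,0],[0,-0.002,0],0],
    [[0,0,0],[0,0,0],0]
  ]
}}

```text
time: 11.2
eef_pos: [0.5163, -0.0868, 0.1098]
tcp_rot: [0.999, -0.05, -0.002, -0.0]
contact_force: [-1.0, -0.4, 0.1]
opening: 0.001
finger_force: 0.0
```

{"api": "drive_tool", "payload": {
  "moves": [
    [[0,0,0],[0,-0.002,0],0],
    [[0,0,0],[0,-0.002,0],0],
    [[0,0,0],[0,-0.001,0],0],
    [[0,0,0],[0,0,0],0]
  ]
}}

```text
time: 11.7
eef_pos: [0.5167, -0.084, 0.1099]
tcp_rot: [0.999, -0.049, -0.002, 0.002]
contact_force: [-1.6, -8.0, -0.9]
opening: -0.001
finger_force: 4.1
```

{"api": "drive_tool", "payload": {
  "moves": [
    [[0,0,0],[0,-0.002,0],0],
    [[0,0,0],[0,-0.002,0],0],
    [[0,0,0],[0,-0.002,0],0],
    [[0,0,0],[0,-0.002,0],0],
    [[0,0,0],[0,-0.002,0],0]
  ]
}}

```text
time: 12.32
eef_pos: [0.5177, -0.0746, 0.1099]
tcp_rot: [0.999, -0.049, -0.002, 0.003]
contact_force: [-1.8, -9.6, -0.5]
opening: -0.002
finger_force: 4.9
```

{"api": "drive_tool", "payload": {
  "moves": [
    [[0,0,0],[0,-0.002,0],0],
    [[0,0,0],[0,-0.002,0],0],
    [[0,0,0],[0,-0.001,0],0],
    [[0,0,0],[0,0,0],0]
  ]
}}

```text
time: 12.82
eef_pos: [0.5182, -0.0695, 0.1099]
tcp_rot: [0.999, -0.049, -0.002, 0.003]
contact_force: [-1.3, -9.1, -0.8]
opening: 0.001
finger_force: 4.6
```

{"api": "drive_tool", "payload": {
  "moves": [
    [[0,0,0],[0,-0.001,0],0],
    [[0,0,0],[0,-0.001,0],0],
    [[0,0,0],[0,-0.001,0],0],
    [[0,0,0],[0,0,0],0]
  ]
}}

```text
time: 13.32
eef_pos: [0.5185, -0.0666, 0.1099]
tcp_rot: [0.999, -0.049, -0.002, 0.003]
contact_force: [-1.4, -9.2, -1.1]
opening: -0.002
finger_force: 4.7
```

{"api": "drive_tool", "payload": {
  "moves": [
    [[0,0,0],[0,-0.001,0],0],
    [[0,0,0],[0,-0.001,0],0],
    [[0,0,0],[0,0,0],0]
  ]
}}

```text
time: 13.7
eef_pos: [0.5188, -0.0639, 0.1099]
tcp_rot: [0.999, -0.05, -0.001, 0.002]
contact_force: [-0.5, -5.3, -0.5]
opening: 0.003
finger_force: 2.7
```

```bash
python3 - <<'E'
from h import *
to([.5136,-.107,.109])
c=cam('scene');save(c,'scene5.png',(205,150,335,247),6)
E
```

```text
t 13.7 pos [ 0.51883006 -0.06389793  0.10991978] F [-0.50098137 -5.30147027 -0.54840232] op 0.003283384863796543
turn [0.0039 0.0026 0.0029] shift(after turn) [-0.0008  0.0434  0.0009]
```

View pics/scene5.png

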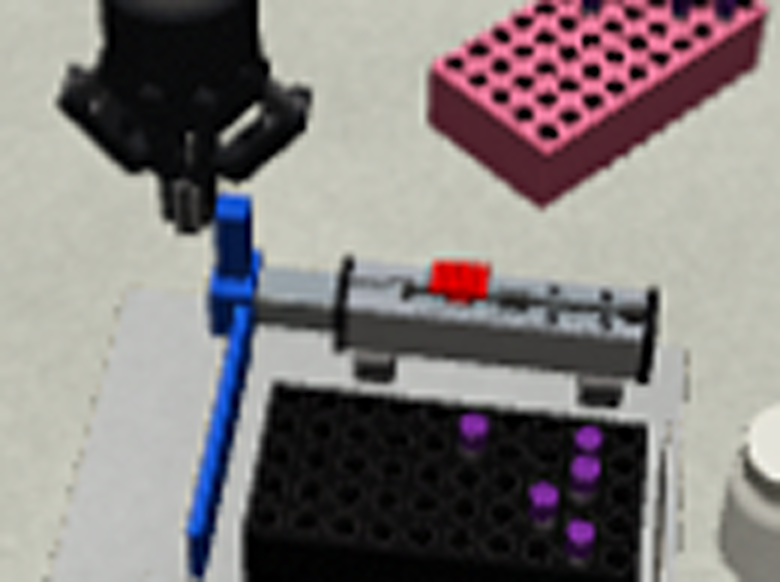

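The button, now at (460,280), looks raised (about 40 px tall against 34 before). I'll confirm gently against the stop.

{"api": "drive_tool", "payload": {
  "moves": [
    [[0,0,0],[0,-0.001,0],0],
    [[0,0,0],[0,-0.001,0],0],
    [[0,0,0],[0,0,0],0]
  ]
}}

```text
time: 14.12
eef_pos: [0.5191, -0.0613, 0.1099]
tcp_rot: [0.999, -0.05, -0.001, 0.001]
contact_force: [-0.3, -4.7, -1.0]
opening: 0.007
finger_force: 2.6
```

{"api": "drive_tool", "payload": {
  "moves": [
    [[0,0,0],[0,-0.001,0],0],
    [[0,0,0],[0,0,0],0]
  ]
}}

```text
time: 14.38
eef_pos: [0.5191, -0.061, 0.1099]
tcp_rot: [0.999, -0.049, -0.001, 0.002]
contact_force: [0.1, -7.5, -0.6]
opening: 0.001
finger_force: 3.7
```

{"api": "drive_tool", "payload": {
  "moves": [
    [[0,0,0],[0,-0.001,0],0],
    [[0,0,0],[0,0,0],0]
  ]
}}

```text
time: 14.62
eef_pos: [0.5192, -0.0607, 0.1099]
tcp_rot: [0.999, -0.049, -0.001, 0.003]
contact_force: [-1.2, -10.1, -1.1]
opening: -0.001
finger_force: 5.0
```

{"api": "drive_tool", "payload": {
  "moves": [
    [[0,0,0],[0,-0.001,0],0],
    [[0,0,0],[0,0,0],0]
  ]
}}

```text
time: 14.88
eef_pos: [0.5192, -0.0605, 0.11]
tcp_rot: [0.999, -0.049, -0.002, 0.004]
contact_force: [-1.6, -12.4, -0.9]
opening: 0.004
finger_force: 6.3
```

The rail has stopped hard at 12 N, so it is locked. Backing off and checking.

{"api": "drive_tool", "payload": {
  "moves": [
    [[0,0,0],[0,0.01,0],0],
    [[0,0,0],[0,0.03,0],0],
    [[0,0,0],[0,0,-0.05],0],
    [[0,0,0],[0,0.03,-0.05],0],
    [[0,0,0],[0,0,0],0]
  ]
}}

```text
time: 15.5
eef_pos: [0.5154, -0.129, 0.2155]
tcp_rot: [0.999, -0.051, 0.004, 0.002]
contact_force: [-0.4, 0.6, -0.2]
opening: -0.003
finger_force: 0.0
```

```bash
python3 - <<'E'
from h import *
to([.5136,-.107,.109])
T=cam('top');c=cam('scene')
A=cv2.resize(T['image'][132:207,195:295],None,fx=6,fy=6,interpolation=2);B=cv2.resize(c['image'][185:235,225:325],None,fx=6,fy=6,interpolation=2)[:150]
B=cv2.resize(c['image'][180:225,225:325],None,fx=6,fy=6,interpolation=2)
im=np.vstack([A[240:],B]);cv2.imwrite('pics/end.png',im[...,::-1]);print(im.shape)
for n,k in(('T',T),('S',c)):
    im=k['image'].astype(int);m=(im[...,0]>130)&(im[...,1]<70)&(im[...,2]<70)
    y,x=np.nonzero(m);q=(x>205)&(x<300)&(y>160)&(y<230);print(n,q.sum(),ray(k,(x[q].mean(),y[q].mean()),.075))
E
```

```text
t 15.5 pos [ 0.51537619 -0.12901799  0.21548119] F [-0.44683759  0.57548132 -0.16980169] op -0.0026245792907022953
turn [ 0.003  -0.0074  0.0004] shift(after turn) [-0.004  -0.0217  0.1065]
(480, 600, 3)
T 24 [0.53410126 0.07673183 0.075     ]
S 48 [0.53880853 0.07725323 0.075     ]
```

View pics/end.png

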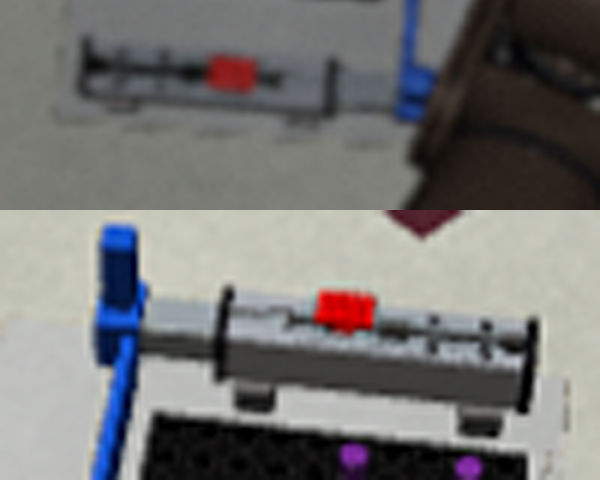

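The button is up in the next hole: red at (345,310), with the same 48 px area as when it was up at the start. It has moved 34 mm, which matches the hole measured at 32 mm plus its play, and the rack has not moved. Handing in.

```bash
python3 -c "
from plant import ctrl
print(ctrl.sign_off())"
```

```text
the job is handed in; nothing more can be done
None
```

The rail is collapsed about 34 mm to its very next hole with the red button sprung up and locked there, the rack was not touched, and the job was handed in at about 15.6 s.

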